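Fetch the specimen jar from under the drying rack with the reacher

ROBOT

A 6-joint arm with a two-finger parallel gripper is mounted at the origin on the work surface. World frame = base frame: x ahead of the robot, y to its left, z up, the work surface at z = 0. Lengths are in m, angles in rad, forces in N, time in s.
With the tool pointing down it reaches from about 0.425 to 0.95 m from the base axis. Payload 3.5 kg.
Tool frame: the origin (TCP) lies at the very end of the fingers, on their centre line; the grasp point (between the pads) lies 19 mm behind it; z points along the fingers, y is the direction in which the jaws open and shut (so a half turn about z gives the same grasp; the last joint's range is limited). The gripper opens to 85 mm and grips with 20 to 120 N. Pads are 22 mm wide; open, the fingers measure 114 mm over their backs; the gripper's body (76 mm by 85 mm) begins 54 mm behind the grasp point. The pads swing forward as they close: fully open they stand 13 mm farther back than shut.
Start: joints at [1.116, 0.286, 1.577, -0, 1.279, -0.15], TCP at [0.203, 0.644, 0.231] pointing down, gripper open.
Joint ranges: [-2.77, 2.77], [-0.9, 2.22], [0.21, 2.48], [-1.53, 4.67], [0.24, 2.81], [-2.84, 2.84]. Speed limits (rad/s): [2.79, 2.79, 3.14, 3.14, 3.14, 3.14].

INTERFACE

Orientations are given as a 3x3 rotation matrix whose columns are the frame's x, y, z axes.
In Python, from plant import sensors, cams, r gives the robot as it stands.
- The arm moves only by the shell command python3 -m jog 'ROWS' [FORCE]. ROWS is JSON, a list that holds one entry, the list of rows, each a list of 7 numbers: the gripper command: -1 is shut, 1 is fully open, values between are in proportion, then the shift along the tool's x, y, z in mm, then the turn, a rotation vector about the tool's x, y, z in degrees. A call has 1 to 5 rows; each row is the pose to reach, as a shift and turn from the pose commanded when the call began, along the tool's axes at that moment; what a row does not reach only later rows make up. A row lasts 1/8 s, in which the tool goes at most 62.5 mm and 10.7 degrees, less where a joint would pass 70% of its speed; a pose out of reach is approached as far as the arm can. A call with a gripper value outside its range is refused whole. The fingers move at their own pace and stop on an object; FORCE is the grip in N (left out, the last holds). Time passes only in rows, so rows that repeat a pose let the fingers close. It gives the time, the measured TCP pose, the force and the opening at its end, in the units of the state.
- sensors.read_state(): the state, without advancing time (a new reading comes with each control period).
- cams.grab_frame(name): name is "scene" or "side" or "wrist"; returns the picture (480x640x3 uint8, blue, green, red); there is no depth.
- cams.get_calibration(name): a dict with "fx", "fy", "cx", "cy" (pixels), "R" (3x3) and "t" (3): a world point X has camera coordinates R X + t. Camera axes: x right, y down, z forward; pixel columns grow to the right and rows downward; lengths in m; the calibration is good to about 2 mm. A picture is of the moment at which its call begins: read the wrist's pose just before it. get_calibration takes no time and is no camera call; for the wrist camera it gives the pose at the moment of the call.
- r.finish_job(): hands the job in, once; it reports no verdict.
The state is a dict: "time_s": time; "joints": joint angles; "joint_velocities": joint speeds; "joint_efforts": joint torques, N m; "tcp_pos": TCP position; "eef_rot": TCP orientation; "contact_force": force on the tool from outside, world axes, zero at the start; "ft_torque": the same for the moment, N m; "width": finger opening in m.
Only numpy, scipy, OpenCV 4.12 (cv2) and the standard library are available. Lean on these libraries where they do the work, as an engineer would, in place of code of your own. Each camera call takes 0.05 s, during which the arm holds its last target. There are 200 camera calls.

TASK

Pick up the reacher by its grip and trigger, reach in under the low drying rack, gently squeeze the trigger until the jaws hold the small glass specimen jar, and draw it out upright onto the square white label card, using only the reacher on the jar. Let the jar go standing wholly on the card and leave the reacher standing on its sole on the bench, clear of the jar. The jar is thin glass: do not crush it, ram it against the rack or tip it, and leave the other things where they are.

Things in the scene. Friction and masses are not known exactly. Their poses are not given: they have to be found in the camera images.
- reacher_grip (a point): Middle of the reacher's graspable pair, 66 mm above its sole: an upright fixed grip (12 mm thick) behind, an upright black trigger blade (8 mm) in front, both 26 mm wide, 36 to 90 mm above the sole. +x runs along the tube to the jaws, z up. Pinched along x: rear face of the grip at x = -23 mm, front face of the trigger at +23 mm, 46 mm over all at rest. Below it a housing, 33 mm high.
- trigger_face (a point): Middle of the trigger's front face, 66 mm above the sole. Squeezing moves it up to 14 mm towards the fixed grip against a return spring (4.5 N at rest, 6.6 N fully in) and closes both jaws together; let go, they reopen. On the jar its force grows steeply, about 12 N per mm. Fingers that close evenly from both sides carry the whole reacher forward by half of the squeeze.
- reacher: Grey bench reacher, about 340 mm long, 0.4 kg, balanced 5 to 10 mm ahead of its grip; stands on a flat sole 110 x 50 mm (x = -78 to +32 mm) and a small front skid. Origin on the underside of the sole, 3 mm behind and 66 mm below reacher_grip; x towards the jaws, z up.
- reacher_throat (a point): Middle of the reacher's flat front end between the jaws, 21 mm above the sole, 232 mm ahead of reacher_grip; the jar can be pushed up against it. Head 20 mm wide. The open jaws reach 26 mm beyond it, 48 mm apart inside, 66 mm over all, 10 to 32 mm above the sole. A jar resting against the throat is met by both jaws after 7 to 11 mm of trigger, depending on how it is turned.
- jaw_left: Left jaw (black, rubber pad 27 mm long, 22 mm high); origin at its pivot, 20 mm behind the throat, 16 mm to the left (+y), 33 mm above the sole. On the jar it presses about 4.5 N harder per mm of trigger: each newton in both jaws adds about 2.7 N to the trigger's force. A hold needs 1 N or more per jaw; more than 7 N breaks the jar.
- jaw_right: Right jaw, the mirror of the left (-y side), driven together with it; same stiffness and force limits.
- jar_mid (a point): Middle of the small brown glass specimen jar: oval body 32 mm long (its x) and 24 mm wide (its y), 34 mm high, with a round white cap of 21 mm on top, 46 mm high over all, 50 to 100 g, standing upright on the bench under the rack, turned any way; this point is 23 mm above its foot. z is its axis.
- jar: The same jar; origin at the centre of its underside.
- rack: Fixed stainless rack of thin bars, a small bottle and a jar on top at its two back corners. Origin on the bench under its centre; +x points inwards, from the open front (x = -83 mm) to an upright back plate (inner face x = +78 mm); y along its width (legs 10 mm thick at y = +-160 mm). Clear height below 70 mm. Under it stand only the jar, a beaker and a stopper, about 80 mm apart in a row, in any order.
- card: Square white paper label card lying flat on the bench, 100 x 100 mm, 1 mm thick, stuck down and no obstacle; origin at its centre.
- beaker: Small steel open beaker 38 mm wide, 50 mm high under the rack, to be left in place; origin at the centre of its foot.
- stopper: Black tapered rubber stopper 36 mm wide at the foot, 34 mm high, under the rack, to be left in place; origin at the centre of its foot.
- petri: Stack of glass dishes 70 mm wide, 45 mm high, to be left in place; origin at the centre of its foot.
- wash_bottle: White wash bottle 64 mm wide, 170 mm high, to be left in place; origin at the centre of its foot.
Things that resemble listed ones, but are neither listed nor needed, are in the scene too. What is shaped like the jar but yellow is not meant.

How it is judged:
By the outcome, as a careful person would: the job done as asked, in the order asked, and still so for the second after the job is handed in, with the robot touching nothing.
It also fails if it takes over 72 s, if anything falls off the work surface, if the arm or the gripper's body presses on something with over 40 N, if the wrist force passes 120 N, or if a joint passes its speed limit or range.

## Working session

There is one attempt and no reset: what is moved stays moved. The work goes in short steps, Python scripts to look and compute and a shell command to move; the robot and the scene stay as the last step left them, time stands still between calls to the robot, and variables do not carry over. Pictures are saved under pics/ and viewed, about 8 in all and at most 12, crops included, and the job is handed in when it is done.

```bash
ls; mkdir -p pics
python3 - <<'E'
from plant import sensors,cams,r
import cv2,numpy as np
for n in ("scene","side"):
    im=cams.grab_frame(n); cv2.imwrite(f"pics/{n}0.png",im)
    c=cams.get_calibration(n); print(n,{k:np.round(v,3).tolist() for k,v in c.items()})
s=sensors.read_state(); print({k:np.round(v,3).tolist() for k,v in s.items()})
E
```

```text
pics
scene {'fx': 433.427, 'fy': 433.427, 'cx': 323.192, 'cy': 239.462, 'R': [[0.318, 0.948, -0.004], [0.802, -0.271, -0.533], [-0.506, 0.166, -0.846]], 't': [-0.185, -0.376, 1.317]}
side {'fx': 503.036, 'fy': 503.036, 'cx': 322.922, 'cy': 244.336, 'R': [[-0.991, -0.136, -0.002], [-0.105, 0.776, -0.622], [0.086, -0.616, -0.783]], 't': [0.51, 0.074, 1.326]}
{'time_s': 0.1, 'joints': [1.116, 0.287, 1.578, 0.0, 1.279, -0.15], 'joint_velocities': [-0.001, -0.002, -0.001, -0.002, 0.0, -0.0], 'joint_efforts': [0.001, -40.73, -29.37, -0.0, 0.003, 0.0], 'tcp_pos': [0.202, 0.643, 0.23], 'eef_rot': [[-0.954, 0.3, -0.001], [0.3, 0.954, -0.002], [0.0, -0.002, -1.0]], 'contact_force': [-0.444, 0.538, 0.152], 'ft_torque': [0.0, 0.014, -0.009], 'width': 0.085}
```

View pics/scene0.png

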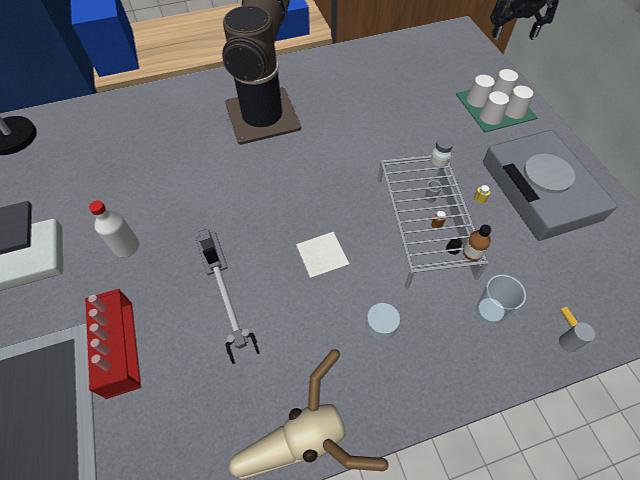

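View pics/side0.png

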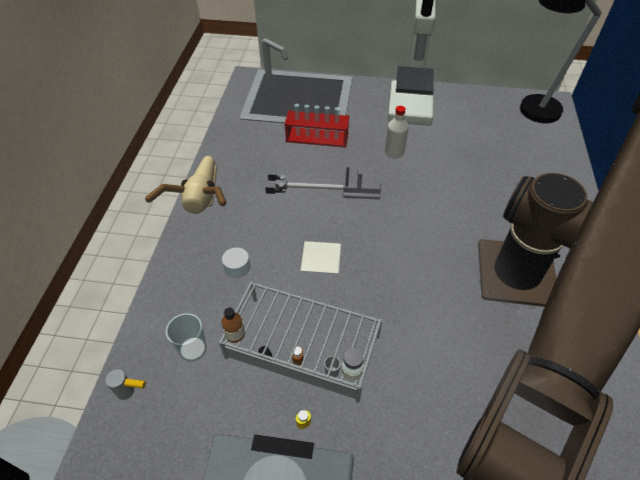

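```bash
cat > h.py <<'E'
import numpy as np,cv2
from plant import sensors,cams,r
def ray(n,u,v,c=None):
    c=c or cams.get_calibration(n); R=np.array(c["R"]);t=np.array(c["t"])
    d=R.T@np.array([(u-c["cx"])/c["fx"],(v-c["cy"])/c["fy"],1.]); return -R.T@t,d
def onz(n,u,v,z,c=None):
    o,d=ray(n,u,v,c); return o+d*(z-o[2])/d[2]
def proj(n,X,c=None):
    c=c or cams.get_calibration(n); p=np.array(c["R"])@np.array(X)+np.array(c["t"]); return p[0]/p[2]*c["fx"]+c["cx"],p[1]/p[2]*c["fy"]+c["cy"]
def tri(a,b):
    (n,u,v),(m,p,q)=a,b; o1,d1=ray(n,u,v);o2,d2=ray(m,p,q)
    s=np.linalg.lstsq(np.c_[d1,-d2],o2-o1,rcond=None)[0]; A=o1+s[0]*d1;B=o2+s[1]*d2
    return (A+B)/2,np.linalg.norm(A-B)
E
python3 - <<'E'
import cv2,numpy as np
a=cv2.imread("pics/scene0.png");b=cv2.imread("pics/side0.png")
f=lambda im,x,y,w,h:cv2.resize(im[y:y+h,x:x+w],(400,300),interpolation=cv2.INTER_CUBIC)
# scene rack 370..500,140..290 -> 200x150 ; side rack 215..390,280..400
o=np.vstack([np.hstack([f(a,345,140,200,150),f(b,205,275,200,150)]),np.hstack([f(a,140,220,200,150),f(b,240,130,160,120)])])
cv2.imwrite("pics/crop1.png",o)
E
```

```text
(no output)
```

View pics/crop1.png

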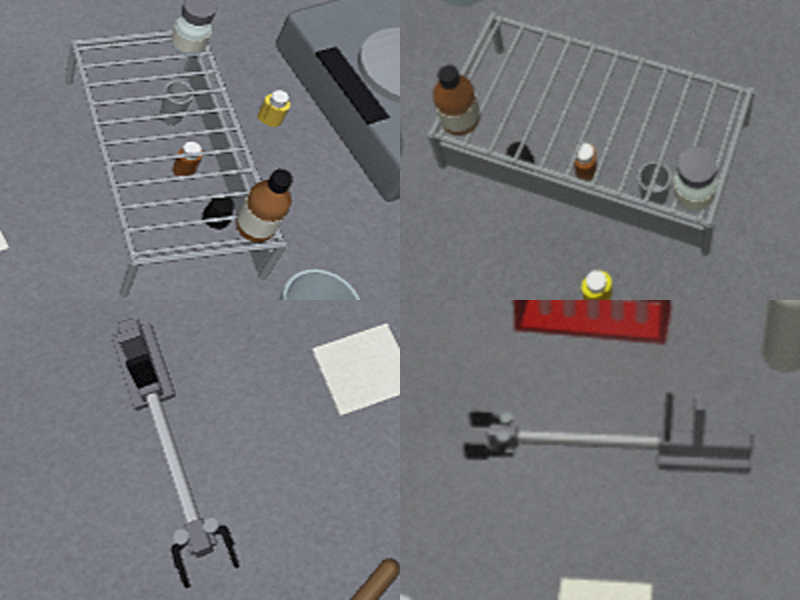

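Run:
```python
from h import *
np.set_printoptions(precision=3,suppress=True)
P=lambda l,*a:print(l,*[np.round(x,3) for x in a])
P("jarcap",onz("scene",440.5,214.5,.045),onz("side",298,351,.045),*tri(("scene",440.5,214.5),("side",298,351)))
P("beaker rim",onz("scene",434,187,.05),onz("side",332,362,.05))
P("stopper",onz("scene",454,245,.02),onz("side",265,351,.025))
for l,a,b in (("FR near",(381.5,161.5),(379.5,321)),("FR far",(411.5,270),(252.5,284))): P(l,onz("scene",*a,.075),onz("side",*b,.075),*tri(("scene",*a),("side",*b)))
P("legs",onz("scene",380.5,181,0),onz("scene",408,286.5,0),onz("scene",476,277.5,0))
P("sole edge side",onz("side",343.2,197.2,0),onz("side",380.8,197.2,0))
P("sole scene",*[onz("scene",140+x/2,220+(y-300)/2,0) for x,y in((117,330),(136,406),(173,392))])
P("jawtips scene",*[onz("scene",140+x/2,220+(y-300)/2,.032) for x,y in((185,584),(235,566))])
P("tube side",*[onz("side",240+(x-400)/2.5,130+(y-300)/2.5,.03) for x,y in((520,437),(655,442))])
P("tube scene",*[onz("scene",140+x/2,220+(y-300)/2,.03) for x,y in((154,398),(192,520))])
im=cams.grab_frame("scene"); m=cv2.inRange(im,(190,190,190),(255,255,255)); m[:225]=0;m[285:]=0;m[:,:290]=0;m[:,355:]=0
q=cv2.boxPoints(cv2.minAreaRect(cv2.findNonZero(m)));print([onz("scene",*x,0.001) for x in q]); M=cv2.moments(m); P("card",onz("scene",M['m10']/M['m00'],M['m01']/M['m00'],0.001))
P("petri",onz("scene",383,318,.045),onz("side",236,256,.045)); P("bottle foot",onz("scene",126,248,0))
```

```text
jarcap [0.531 0.321 0.045] [0.528 0.323 0.045] [0.529 0.322 0.043] 0.002
beaker rim [0.451 0.342 0.05 ] [0.448 0.341 0.05 ]
stopper [0.608 0.324 0.02 ] [0.605 0.323 0.025]
FR near [0.348 0.237 0.075] [0.351 0.238 0.075] [0.35  0.237 0.076] 0.003
FR far [0.662 0.178 0.075] [0.662 0.177 0.075] [0.662 0.178 0.075] 0.0
legs [0.352 0.242 0.   ] [0.666 0.18  0.   ] [0.696 0.342 0.   ]
sole edge side [ 0.483 -0.211  0.   ] [ 0.372 -0.226  0.   ]
sole scene [ 0.367 -0.258  0.   ] [ 0.482 -0.255  0.   ] [ 0.477 -0.209  0.   ]
jawtips scene [ 0.72  -0.241  0.032] [ 0.718 -0.188  0.032]
tube side [ 0.648 -0.211  0.03 ] [ 0.489 -0.224  0.03 ]
tube scene [ 0.496 -0.23   0.03 ] [ 0.655 -0.22   0.03 ]
[array([ 0.472, -0.033,  0.001]), array([0.464, 0.076, 0.001]), array([0.565, 0.07 , 0.001]), array([ 0.57 , -0.033,  0.001])]
card [0.52  0.018 0.001]
petri [0.735 0.083 0.045] [0.732 0.078 0.045]
bottle foot [ 0.348 -0.434  0.   ]
```

```bash
cat >> h.py <<'E'
from scipy.spatial.transform import Rotation as Ro
def to(x,y,z,yaw,s=None):
    "shift (mm) and turn (deg) in tool axes to TCP pos with tool y at yaw, pointing down"
    s=s or sensors.read_state(); R=np.array(s["eef_rot"]); a=np.radians(yaw)
    G=np.c_[[np.sin(a)*1,-np.cos(a),0],[np.cos(a),np.sin(a),0],[0,0,-1]]; G[:,0]=np.cross(G[:,1],G[:,2])
    d=R.T@(np.array([x,y,z])-s["tcp_pos"])*1000; w=Ro.from_matrix(R.T@G).as_rotvec(degrees=True)
    print("t",round(s["time_s"],2),"tcp",np.round(s["tcp_pos"],4),"yaw",np.round(np.degrees(np.arctan2(R[1,1],R[0,1])),2),"w",round(s["width"],4),"F",np.round(s["contact_force"],1)); print("SHIFT",np.round(d,1),"TURN",np.round(w,2))
E
python3 -m jog '[[[1,-369,-349,-30,0,0,0],[1,-369,-349,-30,0,0,0],[1,-369,-349,-30,0,0,0],[1,-369,-349,-30,0,0,0],[1,-369,-349,-30,0,0,0]]]'
python3 -c "
from h import *
to(.46,.15,.26,5)"
```

```text
time_s: 0.78
tcp_pos: [0.3549, 0.3695, 0.2497]
eef_rot: [[-0.954, 0.3, 0.0], [0.3, 0.954, -0.0], [-0.0, -0.0, -1.0]]
contact_force: [0.8, 0.7, -0.4]
width: 0.085
t 0.78 tcp [0.3549 0.3695 0.2497] yaw 72.56 w 0.085 F [ 0.8  0.7 -0.4]
SHIFT [-166.1 -177.9  -10.3] TURN [0.000e+00 1.000e-02 6.756e+01]
```

```bash
python3 -m jog '[[[1,-166,-178,-10,0,0,10],[1,-166,-178,-10,0,0,20],[1,-166,-178,-10,0,0,30],[1,-166,-178,-10,0,0,40],[1,-166,-178,-10,0,0,50]]]'>/dev/null
python3 -c "
from h import *
to(.457,-.234,.23,5)"
```

```text
t 1.4 tcp [0.4607 0.1484 0.2598] yaw 21.85 w 0.0857 F [-0.5  0.3 -0.3]
SHIFT [-353.5 -145.8   30.1] TURN [1.000e-02 4.000e-02 1.685e+01]
```

```bash
python3 -m jog '[[[1,-353,-146,30,0,0,9],[1,-353,-146,30,0,0,17],[1,-353,-146,30,0,0,17],[1,-353,-146,30,0,0,17],[1,-353,-146,30,0,0,17]]]'>/dev/null
python3 -c "
from h import *
to(.457,-.234,.23,5)"
```

```text
t 2.02 tcp [ 0.4592 -0.1617  0.2351] yaw 5.53 w 0.0857 F [ 1.3 -0.3 -0.6]
SHIFT [-71.8  -9.2   5.1] TURN [0.03 0.01 0.53]
```

```bash
python3 -m jog '[[[1,-72,-5,5,0,0,0.5],[1,-72,-5,5,0,0,0.5],[1,-72,-5,5,0,0,0.5]]]'>/dev/null
python3 -c "
from h import *
to(.457,-.234,.23,5)
c=cams.get_calibration('wrist');im=cams.grab_frame('wrist');cv2.imwrite('pics/w1.png',im)
import pickle;pickle.dump(c,open('w1.pkl','wb'));print({k:np.round(v,3).tolist() for k,v in c.items()})
print(proj('wrist',[.457,-.234,.09],c))"
```

```text
t 2.4 tcp [ 0.4613 -0.2319  0.2298] yaw 4.96 w 0.0853 F [-0.3  1.1  0.4]
SHIFT [-1.7 -4.5 -0.2] TURN [-0.04 -0.08 -0.04]
{'fx': 421.525, 'fy': 421.525, 'cx': 318.18, 'cy': 236.131, 'R': [[0.996, 0.087, -0.0], [0.083, -0.958, 0.276], [0.024, -0.275, -0.961]], 't': [-0.44, -0.295, 0.303]}
(np.float64(311.04021238303204), np.float64(224.03269912490933))
```

View pics/w1.png

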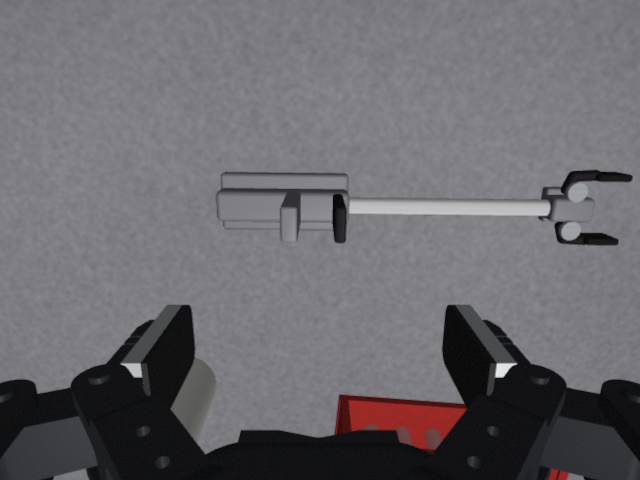

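Run:
```python
from h import *
import pickle;c=pickle.load(open('w1.pkl','rb'));im=cv2.imread('pics/w1.png')
g=onz('w',314,223,.09,c);print(g)
# tube edges centre columns
g_=cv2.cvtColor(im,6).astype(int)
pts=[]
for u in range(370,535,15):
    v=np.where(g_[185:230,u]>165)[0]+185
    if len(v): pts.append(onz('w',u,v.mean(),.03,c)[:2])
pts=np.array(pts);k=np.polyfit(pts[:,0],pts[:,1],1);yaw=np.degrees(np.arctan(k[0]));print(len(pts),"yaw",yaw,"tube y at grip x",np.polyval(k,g[0]))
t=[onz('w',u,v,.032,c)[:2] for u,v in((632,178),(618,240))];print("tips",t,np.mean(t,0))
to(g[0],g[1],.23,yaw);to(g[0],g[1],.047,yaw)
```

```text
[ 0.45897815 -0.23308837  0.09      ]
11 yaw 4.298884086577989 tube y at grip x -0.23436849410220373
tips [array([ 0.71265065, -0.18813172]), array([ 0.71613263, -0.24032   ])] [ 0.71439164 -0.21422586]
t 2.45 tcp [ 0.4615 -0.2311  0.23  ] yaw 5.05 w 0.0854 F [ 1.1 -0.4  0.3]
SHIFT [-1.8 -2.7 -0. ] TURN [-0.03 -0.07  0.75]
t 2.45 tcp [ 0.4615 -0.2311  0.23  ] yaw 5.05 w 0.0854 F [ 1.1 -0.4  0.3]
SHIFT [ -2.   -2.6 183. ] TURN [-0.03 -0.07  0.75]
```

```bash
python3 -m jog '[[[1,-2,-2.6,60,0,0,0.8],[1,-2,-2.6,110,0,0,0.8],[1,-2,-2.6,150,0,0,0.8],[1,-2,-2.6,175,0,0,0.8],[1,-2,-2.6,185,0,0,0.8]]]' 20 >/dev/null
python3 -m jog '[[[0.4,0,0,0,0,0,0],[0.25,0,0,0,0,0,0],[0.15,0,0,0,0,0,0],[0.1,0,0,0,0,0,0],[0.06,0,0,0,0,0,0]]]' 20
python3 -m jog '[[[0.04,0,0,0,0,0,0],[0.04,0,0,0,0,0,0],[0.04,0,0,0,0,0,0],[0.04,0,0,0,0,0,0]]]' 20
```

```text
time_s: 3.7
tcp_pos: [0.459, -0.2345, 0.0461]
eef_rot: [[-0.074, 0.997, -0.001], [0.997, 0.074, -0.0], [-0.0, -0.001, -1.0]]
contact_force: [-5.6, -0.3, 5.9]
width: 0.0456
time_s: 4.2
tcp_pos: [0.4588, -0.2345, 0.0462]
eef_rot: [[-0.074, 0.997, -0.001], [0.997, 0.074, -0.0], [-0.0, -0.001, -1.0]]
contact_force: [-7.0, -0.4, 7.6]
width: 0.0446
```

```bash
python3 -m jog '[[[0.02,0,0,-1,0,0,0],[0.02,0,0,-3,0,0,0],[0.02,0,0,-5,0,0,0],[0.02,0,0,-6,0,0,0],[0.02,0,0,-6,0,0,0]]]' 20
python3 - <<'E'
from h import *
im=cams.grab_frame('side');cv2.imwrite('pics/s2.png',cv2.resize(im[130:250,240:400],(800,600),interpolation=2))
E
```

```text
time_s: 4.82
tcp_pos: [0.4593, -0.234, 0.0512]
eef_rot: [[-0.074, 0.997, 0.0], [0.997, 0.074, 0.0], [0.0, 0.0, -1.0]]
contact_force: [0.3, -0.2, -4.3]
width: 0.0436
```

View pics/s2.png

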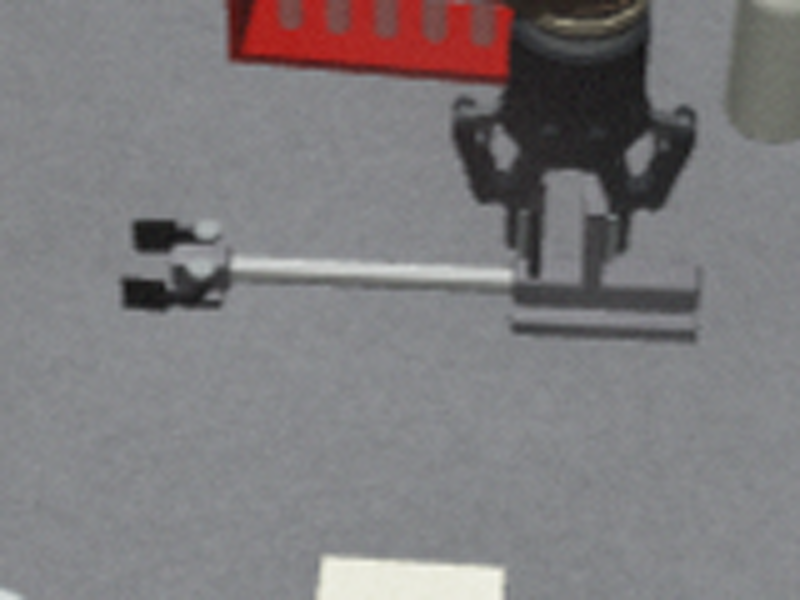

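```bash
python3 -m jog '[[[0.02,4,0,0,0,0,-3],[0.02,14,1,0,0,0,-9],[0.02,28,1,0,0,0,-16],[0.02,44,2,0,0,0,-23],[0.02,60,3,0,0,0,-30]]]' 20
python3 -c "
from h import *
to(.4523,-.0726,.052,79)"
```

```text
time_s: 5.5
tcp_pos: [0.4577, -0.1736, 0.0512]
eef_rot: [[-0.566, 0.825, -0.0], [0.825, 0.566, 0.0], [0.0, 0.0, -1.0]]
contact_force: [0.3, -0.7, -3.9]
width: 0.0435
t 5.5 tcp [ 0.4577 -0.1736  0.0512] yaw 34.46 w 0.0435 F [ 0.3 -0.7 -3.9]
SHIFT [86.3 52.6 -0.8] TURN [  0.    -0.   -44.54]
```

```bash
python3 -m jog '[[[0.02,12,7,0,0,0,-7],[0.02,28,17,0,0,0,-15],[0.02,44,27,0,0,0,-23],[0.02,60,37,0,0,0,-31],[0.02,76,46,0,0,0,-39]]]' 20 >/dev/null
python3 -m jog '[[[0.02,10,3,0,0,0,-4.5],[0.02,10,3,0,0,0,-5.5],[0.02,10,3,0,0,0,-5.5]]]' 20 
python3 -c "
from h import *
im=cams.grab_frame('scene');im2=cams.grab_frame('side')
cv2.imwrite('pics/p3.png',np.hstack([cv2.resize(im[130:290,300:500],(400,320),interpolation=2),cv2.resize(im2[215:415,200:400],(400,400),interpolation=2)[0:320]]))
to(.4523,-.0726,.052,79)"
```

```text
time_s: 6.5
tcp_pos: [0.4448, -0.08, 0.0515]
eef_rot: [[-0.981, 0.196, 0.001], [0.196, 0.981, -0.0], [-0.001, -0.0, -1.0]]
contact_force: [-0.6, -0.0, -3.7]
width: 0.0434
t 6.6 tcp [ 0.4449 -0.0801  0.0515] yaw 78.67 w 0.0434 F [-0.4 -0.7 -3.4]
SHIFT [-5.8  8.8 -0.5] TURN [-0.01  0.05 -0.33]
```

View pics/p3.png

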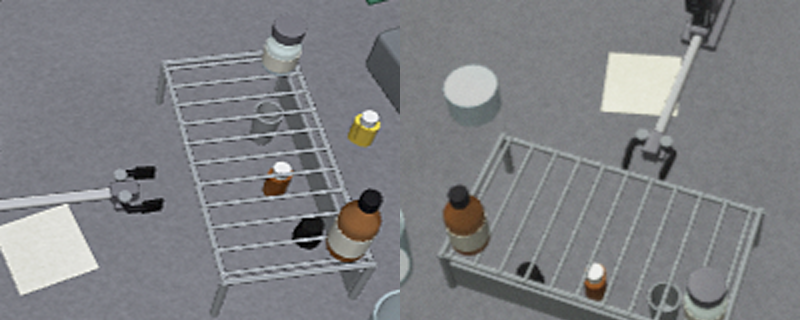

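```bash
python3 -c "
from h import *
u=np.array([np.cos(np.radians(79)),np.sin(np.radians(79))]);n=np.array([-u[1],u[0]]);j=np.array([.5295,.322])
a=[onz('scene',377.5,216,.036)[:2],onz('scene',381,232.5,.036)[:2]];b=[onz('side',314,297.5,.03)[:2],onz('side',332.5,300,.03)[:2]]
for q in (a,b): m=np.mean(q,0); print(q,m,'ahead',(j-m)@u,'lat',(j-m)@n)
s=sensors.read_state();p=s['tcp_pos'][:2];print((j-p)@u,(j-p)@n)
for P in ((.348+.0,.237),): pass
f=np.array([.506,.2075]);print('front ahead of tcp',(f-p)@u)
"
```

```text
[array([0.4797082 , 0.17647508]), array([0.52758618, 0.16590385])] [0.50364719 0.17118947] ahead 0.15297266507906193 lat 0.0033981861495578154
[array([0.51426933, 0.1673418 ]), array([0.46802864, 0.16838229])] [0.49114899 0.16786204] ahead 0.15862372710295705 lat -0.008235488070857337
0.41083872545337374 -0.0063504880580736505
front ahead of tcp 0.2939584015572674
```

```bash
python3 -m jog '[[[0.02,-4,6,0,0,0,-0.3],[0.02,-6,26,0,0,0,-0.3],[0.02,-6,56,0,0,0,-0.3],[0.02,-6,85,0,0,0,-0.3],[0.02,-6,105,0,0,0,-0.3]]]' 20 >/dev/null
python3 -m jog '[[[0.02,0,0,0,0,0,0]]]' 20 
python3 -c "
from h import *
im=cams.grab_frame('scene');im2=cams.grab_frame('side')
cv2.imwrite('pics/scene4.png',im);cv2.imwrite('pics/side4.png',im2)
cv2.imwrite('pics/p4.png',np.hstack([cv2.resize(im[180:260,375:465],(450,400),interpolation=2),cv2.resize(im2[285:375,275:345],(350,450),interpolation=2)[:400]]))
to(.4523,-.0726,.052,79)"
```

```text
time_s: 7.35
tcp_pos: [0.4712, 0.0233, 0.0513]
eef_rot: [[-0.982, 0.188, 0.0], [0.188, 0.982, 0.0], [-0.0, 0.0, -1.0]]
contact_force: [-0.6, -0.3, -4.4]
width: 0.0433
t 7.45 tcp [0.4709 0.0221 0.0512] yaw 79.07 w 0.0435 F [-0.6  0.9 -4. ]
SHIFT [  0.3 -96.5  -0.7] TURN [-0.02 -0.    0.07]
```

View pics/p4.png

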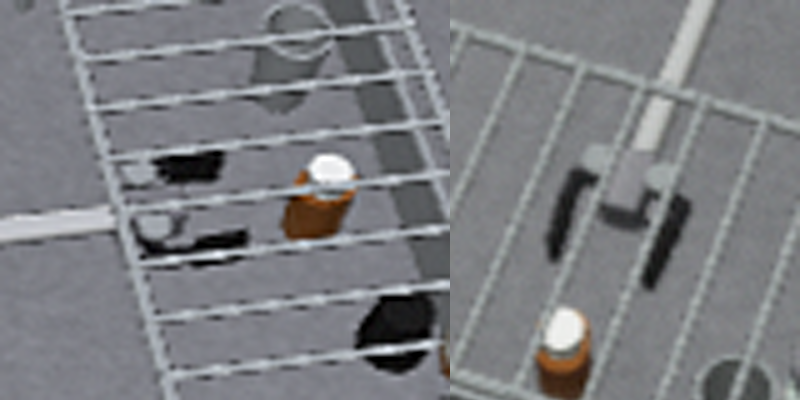

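```bash
python3 -c "
from h import *
u=np.array([np.cos(np.radians(79)),np.sin(np.radians(79))]);n=np.array([-u[1],u[0]])
S=lambda x,y,z:onz('scene',375+x/5,180+y/5,z)[:2]
D=lambda x,y,z:onz('side',275+(x-450)/5,285+y/5,z)[:2]
p=np.array(sensors.read_state()['tcp_pos'][:2]);k=lambda q:np.round([(q-p)@u*1e3,(q-p)@n*1e3],1)
print('scene L in',k(S(222,165,.026)),'R out',k(S(247,239,.026)),'cap',k(S(329,167,.045)),'foot',k(S(318,240,.0)))
print('side R',k(D(555,258,.015)),'L',k(D(650,287,.015)),'cap',k(D(566,328,.045)), 'cap w',k(D(547,328,.045)),k(D(587,328,.045)))
"
```

```text
scene L in [261.7  22.6] R out [262.8 -22.6] cap [306.6   1.6] foot [307.6 -11.8]
side R [258.7 -22.3] L [258.6  25.5] cap [304.7   1.8] cap w [307.5  -6.3] [301.7  10.8]
```

```bash
python3 -m jog '[[[0.02,0.5,8,1,0,0,0],[0.02,1,20,2,0,0,0],[0.02,1,34,3,0,0,0],[0.02,1,46,3,0,0,0],[0.02,1,54,3,0,0,0]]]' 20
python3 -m jog '[[[0.02,0,1,0,0,0,0],[0.02,0,2,0,0,0,0],[0.02,0,2,0,0,0,0]]]' 20 
python3 -c "
from h import *
im=cams.grab_frame('scene');im2=cams.grab_frame('side')
cv2.imwrite('pics/scene5.png',im);cv2.imwrite('pics/side5.png',im2)
cv2.imwrite('pics/p5.png',np.hstack([cv2.resize(im[190:250,395:465],(420,360),interpolation=2),cv2.resize(im2[310:370,270:335],(390,360),interpolation=2)]))
to(.4523,-.0726,.052,79)"
```

```text
time_s: 8.07
tcp_pos: [0.4802, 0.0764, 0.0483]
eef_rot: [[-0.982, 0.189, -0.0], [0.189, 0.982, 0.0], [0.0, 0.0, -1.0]]
contact_force: [0.8, 0.0, -3.9]
width: 0.0441
time_s: 8.45
tcp_pos: [0.4804, 0.0772, 0.0483]
eef_rot: [[-0.982, 0.191, -0.0], [0.191, 0.982, 0.0], [0.0, 0.0, -1.0]]
contact_force: [-0.1, -0.2, -4.1]
width: 0.0437
t 8.55 tcp [0.4804 0.0772 0.0483] yaw 79.01 w 0.0439 F [-0.9  0.2 -3.4]
SHIFT [  -0.9 -152.4   -3.7] TURN [0.   0.01 0.01]
```

View pics/p5.png

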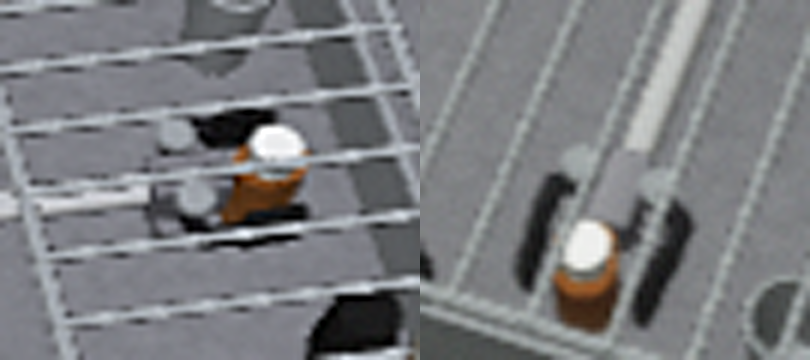

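```bash
python3 -m jog '[[[0,0,0,0,0,0,0],[-0.02,0,0,0,0,0,0],[-0.04,0,0,0,0,0,0],[-0.06,0,0,0,0,0,0],[-0.06,0,0,0,0,0,0]]]' 20
python3 -m jog '[[[-0.08,0,0,0,0,0,0],[-0.08,0,0,0,0,0,0]]]' 20 |grep -E "width|force|pos"
python3 -m jog '[[[-0.1,0,0,0,0,0,0],[-0.1,0,0,0,0,0,0]]]' 20 |grep -E "width|force|pos"
python3 -m jog '[[[-0.12,0,0,0,0,0,0],[-0.12,0,0,0,0,0,0]]]' 20 |grep -E "width|force|pos"
```

```text
time_s: 9.18
tcp_pos: [0.4807, 0.0772, 0.0486]
eef_rot: [[-0.982, 0.19, 0.001], [0.19, 0.982, -0.0], [-0.001, -0.0, -1.0]]
contact_force: [-0.9, -2.2, -1.6]
width: 0.0399
tcp_pos: [0.4808, 0.0772, 0.0487]
contact_force: [-1.3, -3.2, 1.2]
width: 0.0394
tcp_pos: [0.4808, 0.0771, 0.0488]
contact_force: [-1.1, -4.5, 3.7]
width: 0.0383
tcp_pos: [0.4809, 0.0771, 0.0488]
contact_force: [-1.7, -4.6, 3.8]
width: 0.0381
```

```bash
python3 -m jog '[[[-0.12,0,0,-1,0,0,0],[-0.12,0,0,-2,0,0,0],[-0.12,0,0,-3,0,0,0],[-0.12,0,0,-3,0,0,0]]]' 20 |grep -E "width|force|pos"
python3 -m jog '[[[-0.12,0,0,0,0,0,0]]]' 20 |grep -E "width|force|pos"
python3 -m jog '[[[-0.12,0,0,0,0,0,0]]]' 20 |grep -E "width|force|pos"
python3 -c "
from h import *
im=cams.grab_frame('scene');im2=cams.grab_frame('side')
cv2.imwrite('pics/p6.png',np.hstack([cv2.resize(im[190:250,395:465],(420,360),interpolation=2),cv2.resize(im2[310:370,270:335],(390,360),interpolation=2)]))
to(.4523,-.0726,.052,79)"
```

```text
tcp_pos: [0.4799, 0.0776, 0.0508]
contact_force: [1.0, 0.5, -3.5]
width: 0.0378
tcp_pos: [0.4801, 0.0775, 0.051]
contact_force: [-0.3, 0.3, -3.7]
width: 0.0376
tcp_pos: [0.4803, 0.0774, 0.0512]
contact_force: [0.5, -0.6, -4.1]
width: 0.0375
t 10.78 tcp [0.4804 0.0774 0.0512] yaw 79.04 w 0.0378 F [-0.3 -0.5 -3.7]
SHIFT [  -0.9 -152.6   -0.8] TURN [ 0.   -0.01  0.04]
```

View pics/p6.png

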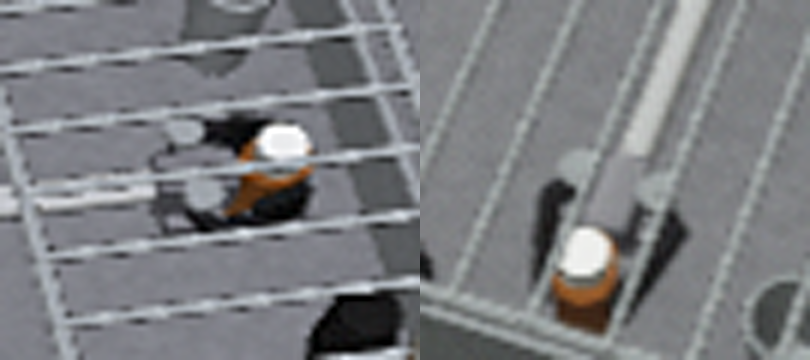

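```bash
for c in -0.14 -0.16; do :; done
python3 -m jog '[[[-0.14,0,0,0,0,0,0],[-0.14,0,0,0,0,0,0],[-0.14,0,0,0,0,0,0]]]' 20 |grep -E "width|force|pos"
python3 -m jog '[[[-0.16,0,0,0,0,0,0],[-0.16,0,0,0,0,0,0],[-0.16,0,0,0,0,0,0]]]' 20 |grep -E "width|force|pos"
python3 -c "
from h import *
w=[]
for i in range(8): w.append(sensors.read_state()['width'])
print(w)"
```

```text
tcp_pos: [0.4804, 0.0773, 0.0513]
contact_force: [-0.2, -1.0, -3.5]
width: 0.0371
tcp_pos: [0.4806, 0.0773, 0.0514]
contact_force: [-0.8, -1.4, -3.3]
width: 0.036
[0.03604858181591044, 0.03604858181591044, 0.03604858181591044, 0.03604858181591044, 0.03604858181591044, 0.03604858181591044, 0.03604858181591044, 0.03604858181591044]
```

```bash
python3 -m jog '[[[-0.17,0,0,-0.5,0,0,0],[-0.17,0,0,-1,0,0,0],[-0.17,0,0,-1,0,0,0]]]' 20 |grep -E "width|force|pos"
python3 -m jog '[[[-0.18,0,0,0,0,0,0],[-0.18,0,0,0,0,0,0],[-0.18,0,0,0,0,0,0]]]' 20 |grep -E "width|force|pos"
python3 -m jog '[[[-0.19,0,0,0,0,0,0],[-0.19,0,0,0,0,0,0],[-0.19,0,0,0,0,0,0]]]' 20 |grep -E "width|force|pos"
python3 -m jog '[[[-0.19,0,0,0,0,0,0]]]' 20 |grep -E "width|force|pos"
```

```text
tcp_pos: [0.4803, 0.0774, 0.0521]
contact_force: [-1.3, 0.1, -4.8]
width: 0.0362
tcp_pos: [0.4803, 0.0774, 0.0522]
contact_force: [0.3, 0.2, -5.1]
width: 0.0362
tcp_pos: [0.4804, 0.0774, 0.0522]
contact_force: [-1.2, -0.3, -4.3]
width: 0.0359
tcp_pos: [0.4804, 0.0773, 0.0523]
contact_force: [0.7, 0.1, -3.9]
width: 0.0358
```

```bash
python3 -m jog '[[[-0.18,0,0,-1,0,0,0],[-0.18,0,0,-2,0,0,0],[-0.18,0,0,-3,0,0,0],[-0.18,0,0,-3,0,0,0]]]' 20 |grep -E "width|force|pos"
python3 -m jog '[[[-0.18,0,-2,0,0,0,0],[-0.18,0,-6,0,0,0,0],[-0.18,0,-12,0,0,0,0],[-0.18,0,-18,0,0,0,0],[-0.18,0,-20,0,0,0,0]]]' 20 |grep -E "width|force|pos"
python3 -c "
from h import *
im=cams.grab_frame('scene');im2=cams.grab_frame('side')
cv2.imwrite('pics/p7.png',np.hstack([cv2.resize(im[190:250,395:465],(420,360),interpolation=2),cv2.resize(im2[300:360,270:335],(390,360),interpolation=2)]))
to(.4523,-.0726,.052,79)"
```

```text
tcp_pos: [0.4805, 0.0774, 0.0554]
contact_force: [0.0, 0.1, -4.7]
width: 0.0358
tcp_pos: [0.4765, 0.0572, 0.0553]
contact_force: [0.1, -0.3, -5.1]
width: 0.0359
t 14.0 tcp [0.4766 0.0574 0.0553] yaw 79.0 w 0.0356 F [ 0.1 -0.6 -4.4]
SHIFT [  -1.  -132.3    3.3] TURN [0. 0. 0.]
```

View pics/p7.png

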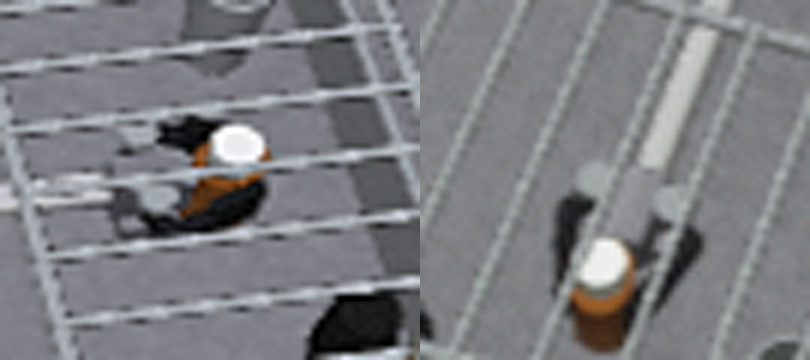

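```bash
python3 -m jog '[[[-0.18,0,-4,0,0,0,0],[-0.18,0,-12,0,0,0,0],[-0.18,0,-24,0,0,0,0],[-0.18,0,-38,0,0,0,0],[-0.18,0,-52,0,0,0,0]]]' 20 |grep -E "width|force|pos"
python3 -m jog '[[[-0.18,0,-14,0,0,0,0],[-0.18,0,-28,0,0,0,0],[-0.18,0,-42,0,0,0,0],[-0.18,0,-56,0,0,0,0],[-0.18,0,-70,0,0,0,0]]]' 20 |grep -E "width|force|pos"
python3 -m jog '[[[-0.18,-2,-12,0,0,0,0],[-0.18,-6,-25,0,0,0,0],[-0.18,-12,-38,0,0,0,0],[-0.18,-18,-50,0,0,0,0],[-0.18,-24,-62,0,0,0,0]]]' 20 |grep -E "width|force|pos"
python3 -m jog '[[[-0.18,-6,-12,0,0,0,0],[-0.18,-12,-25,0,0,0,0],[-0.18,-18,-38,0,0,0,0],[-0.18,-22,-50,0,0,0,0],[-0.18,-24,-58,0,0,0,0]]]' 20 |grep -E "width|force|pos"
python3 -m jog '[[[-0.18,0,0,0,0,0,0],[-0.18,0,0,0,0,0,0]]]' 20 |grep -E "width|force|pos"
python3 - <<'E'
from h import *
im=cams.grab_frame('scene');im2=cams.grab_frame('side');cv2.imwrite('pics/scene8.png',im);cv2.imwrite('pics/side8.png',im2)
cv2.imwrite('pics/p8.png',np.hstack([cv2.resize(im[210:290,280:370],(450,400),interpolation=2),cv2.resize(im2[220:300,285:355],(350,400),interpolation=2)]))
to(.472,-.226,.0523,79)
E
```

```text
tcp_pos: [0.4665, 0.0055, 0.0553]
contact_force: [-0.7, 0.3, -4.9]
width: 0.0361
tcp_pos: [0.4533, -0.063, 0.0553]
contact_force: [0.8, 0.4, -4.1]
width: 0.0357
tcp_pos: [0.4656, -0.1284, 0.0553]
contact_force: [-0.0, -0.0, -4.3]
width: 0.0359
tcp_pos: [0.4778, -0.1899, 0.0553]
contact_force: [1.0, -0.6, -5.3]
width: 0.0358
tcp_pos: [0.4774, -0.1886, 0.0551]
contact_force: [0.2, -0.1, -4.4]
width: 0.0358
t 16.85 tcp [ 0.4775 -0.1885  0.0552] yaw 79.06 w 0.0359 F [ 0.3 -0.3 -4.9]
SHIFT [ -1.7 -37.9   2.9] TURN [ 0.01 -0.02  0.06]
```

View pics/p8.png

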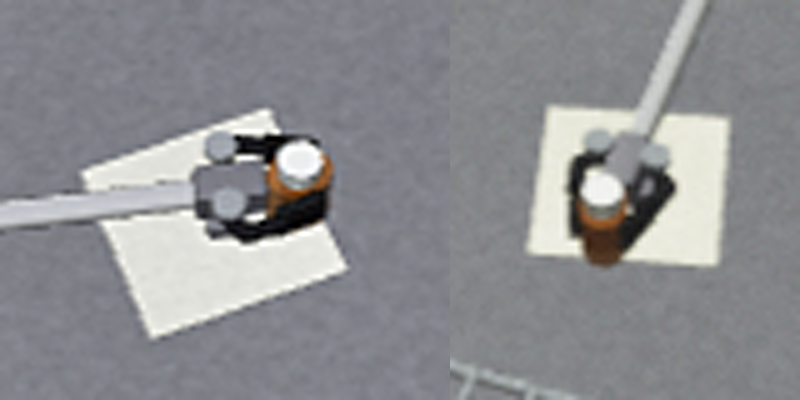

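```bash
python3 -c "
from h import *
S=lambda x,y,z:onz('scene',280+x/5,210+y/5,z)[:2]
D=lambda x,y,z:onz('side',285+(x-450)/5,220+y/5,z)[:2]
a=[S(x,y,.001) for x,y in((80,173),(270,110),(347,268),(152,338))];b=[D(x,y,.001) for x,y in((547,105),(730,118),(718,266),(528,254))]
print(np.round(a,3).tolist(),np.mean(a,0));print(np.round(b,3).tolist(),np.mean(b,0))
c=S(299,160,.05),D(603,190,.05);print('cap',c,tri(('scene',280+299/5,210+32),('side',285+153/5,220+38)))
d=(np.mean(a,0)+np.mean(b,0))/2-np.mean(c,0);p=np.array(sensors.read_state()['tcp_pos'][:2])+d
to(p[0],p[1],.0555,79)
"
```

```text
[[0.474, -0.034], [0.468, 0.067], [0.566, 0.072], [0.572, -0.028]] [0.5199346  0.01919184]
[[0.571, -0.03], [0.469, -0.034], [0.464, 0.066], [0.565, 0.072]] [0.51731566 0.01851416]
cap (array([0.52922433, 0.05924367]), array([0.52559904, 0.06080613])) (array([0.52665874, 0.05945506, 0.04714908]), np.float64(0.0019385582516985931))
t 16.85 tcp [ 0.4775 -0.1885  0.0552] yaw 79.06 w 0.0359 F [ 0.3 -0.3 -4.9]
SHIFT [  0.8 -42.1  -0.3] TURN [ 0.01 -0.02  0.06]
```

```bash
python3 -m jog '[[[-0.18,0,-6,0,0,0,0],[-0.18,0,-16,0,0,0,0],[-0.18,0,-28,0,0,0,0],[-0.18,0,-37,0,0,0,0],[-0.18,0,-41,0,0,0,0]]]' 20 |grep -E "width|force|pos"
python3 -m jog '[[[-0.18,0,0,0.5,0,0,0],[-0.18,0,0,1,0,0,0],[-0.18,0,0,1,0,0,0]]]' 20 |grep -E "width|force|pos"
python3 -m jog '[[[-0.18,0,0,0.5,0,0,0],[-0.18,0,0,1,0,0,0],[-0.18,0,0,1,0,0,0]]]' 20 |grep -E "width|force|pos"
python3 -m jog '[[[-0.18,0,0,0.5,0,0,0],[-0.18,0,0,0.5,0,0,0]]]' 20 |grep -E "width|force|pos"
```

```text
tcp_pos: [0.4698, -0.2302, 0.0553]
contact_force: [0.1, -0.5, -5.4]
width: 0.0354
tcp_pos: [0.4699, -0.2288, 0.0541]
contact_force: [-0.7, -0.1, -5.1]
width: 0.0357
tcp_pos: [0.4699, -0.2291, 0.0532]
contact_force: [0.5, 0.2, -4.4]
width: 0.0358
tcp_pos: [0.4699, -0.2292, 0.0528]
contact_force: [0.4, -0.5, -4.9]
width: 0.0361
```

```bash
python3 -m jog '[[[-0.18,0,0,0.5,0,0,0],[-0.18,0,0,0.5,0,0,0]]]' 20 |grep -E "width|force|pos"
python3 -m jog '[[[-0.18,0,0,0.5,0,0,0],[-0.18,0,0,0.5,0,0,0]]]' 20 |grep -E "width|force|pos"
python3 -m jog '[[[-0.18,0,0,0.5,0,0,0],[-0.18,0,0,0.5,0,0,0]]]' 20 |grep -E "width|force|pos"
```

```text
tcp_pos: [0.4699, -0.2292, 0.0522]
contact_force: [0.1, 0.0, -5.1]
width: 0.0362
tcp_pos: [0.47, -0.2293, 0.0519]
contact_force: [-1.1, -0.5, -4.1]
width: 0.0357
tcp_pos: [0.4701, -0.2294, 0.0516]
contact_force: [-0.9, -0.8, -3.2]
width: 0.0357
```

```bash
python3 -m jog '[[[-0.18,0,0,0.5,0,0,0],[-0.16,0,0,0.7,0,0,0],[-0.14,0,0,0.8,0,0,0],[-0.12,0,0,0.9,0,0,0],[-0.1,0,0,1,0,0,0]]]' 20 |grep -E "width|force|pos"
python3 -m jog '[[[-0.08,0,0,0,0,0,0],[-0.06,0,0,0,0,0,0],[-0.03,0,0,0,0,0,0],[0,0,0,0,0,0,0],[0.02,0,0,0,0,0,0]]]' 20 |grep -E "width|force|pos"
python3 -m jog '[[[0.03,0,0,0,0,0,0],[0.03,0,0,0,0,0,0]]]' 20 |grep -E "width|force|pos"
python3 - <<'E'
from h import *
im=cams.grab_frame('scene');im2=cams.grab_frame('side');cv2.imwrite('pics/scene9.png',im);cv2.imwrite('pics/side9.png',im2)
for n,i,(x0,x1,y0,y1) in (('scene',im,(290,360,215,280)),('side',im2,(295,350,225,275))):
    h=cv2.cvtColor(i,40); m=cv2.inRange(h,(3,120,50),(18,255,255)); k=np.zeros_like(m);k[y0:y1,x0:x1]=m[y0:y1,x0:x1]
    p=cv2.findNonZero(k)[:,0]; print(n,len(p),p.min(0),p.max(0),p.mean(0))
E
```

```text
tcp_pos: [0.4697, -0.2289, 0.0498]
contact_force: [0.1, -0.7, -3.9]
width: 0.0382
tcp_pos: [0.4699, -0.2292, 0.0503]
contact_force: [-0.8, -0.3, -3.2]
width: 0.0438
tcp_pos: [0.4699, -0.2292, 0.0503]
contact_force: [0.6, 0.2, -3.4]
width: 0.0439
scene 75 [316 244] [328 255] [321.98666667 250.96      ]
side 65 [317 250] [324 260] [320.36923077 255.30769231]
```

```bash
python3 -m jog '[[[0.03,0,-2,0,0,0,0],[0.03,0,-6,0,0,0,0],[0.03,0,-12,0,0,0,0],[0.03,0,-20,0,0,0,0],[0.03,0,-30,0,0,0,0]]]' 20 |grep -E "width|force|pos"
python3 -m jog '[[[0.03,0,-12,0,0,0,0],[0.03,0,-24,0,0,0,0],[0.03,0,-34,0,0,0,0],[0.03,0,-38,0,0,0,0],[0.03,0,-38,0,0,0,0]]]' 20 |grep -E "width|force|pos"
python3 - <<'E'
from h import *
im=cams.grab_frame('scene');im2=cams.grab_frame('side')
for n,i,(x0,x1,y0,y1) in (('scene',im,(290,360,215,280)),('side',im2,(295,350,225,275))):
    h=cv2.cvtColor(i,40); m=cv2.inRange(h,(3,120,50),(18,255,255)); k=np.zeros_like(m);k[y0:y1,x0:x1]=m[y0:y1,x0:x1]
    p=cv2.findNonZero(k)[:,0]; print(n,len(p),p.min(0),p.max(0),p.mean(0))
to(.458,-.296,.0465,79)
E
```

```text
tcp_pos: [0.4641, -0.2594, 0.0503]
contact_force: [0.5, 0.4, -3.7]
width: 0.0437
tcp_pos: [0.4569, -0.2962, 0.0502]
contact_force: [-0.4, 0.3, -3.8]
width: 0.0439
scene 101 [316 244] [328 258] [321.98019802 252.2970297 ]
side 64 [317 250] [324 260] [320.328125 255.25    ]
t 22.18 tcp [ 0.4569 -0.2957  0.0502] yaw 79.04 w 0.0444 F [-0.2  0.8 -4.8]
SHIFT [-1.1 -0.1  3.7] TURN [ 0.02 -0.02  0.04]
```

```bash
python3 -m jog '[[[0.03,0,0,1,0,0,0],[0.03,0,0,2,0,0,0],[0.03,0,0,2.5,0,0,0],[0.03,0,0,3,0,0,0],[0.03,0,0,3,0,0,0]]]' 20 |grep -E "width|force|pos"
python3 -m jog '[[[0.03,0,0,0.6,0,0,0],[0.03,0,0,1,0,0,0],[0.03,0,0,1,0,0,0]]]' 20 |grep -E "width|force|pos"
```

```text
tcp_pos: [0.4572, -0.2958, 0.0478]
contact_force: [-2.0, 3.3, 3.6]
width: 0.0438
tcp_pos: [0.4576, -0.2959, 0.0465]
contact_force: [1.0, 4.3, 4.2]
width: 0.0438
```

```bash
python3 -m jog '[[[0.05,0,0,-0.5,0,0,0],[0.08,0,0,-1,0,0,0],[0.12,0,0,-1,0,0,0],[0.2,0,0,-1,0,0,0],[0.35,0,0,-1,0,0,0]]]' 20 |grep -E "width|force|pos"
python3 -m jog '[[[0.7,0,0,0,0,0,0],[1,0,0,0,0,0,0],[1,0,0,0,0,0,0],[1,0,0,0,0,0,0]]]' 20 |grep -E "width|force|pos"
python3 -m jog '[[[1,0,0,-5,0,0,0],[1,0,0,-20,0,0,0],[1,0,0,-50,0,0,0],[1,0,0,-100,0,0,0],[1,0,0,-150,0,0,0]]]' 20 |grep -E "width|force|pos"
python3 - <<'E'
from h import *
im=cams.grab_frame('scene');im2=cams.grab_frame('side')
cv2.imwrite('pics/scene12.png',im);cv2.imwrite('pics/side12.png',im2)
A=cv2.resize(im[140:290,250:500],(500,300),interpolation=2)
B=cv2.resize(im[190:290,180:360],(540,300),interpolation=2)[:, :500]
C=cv2.resize(im2[170:420,200:400],(300,375),interpolation=2);C2=cv2.resize(im2[225:285,290:370],(300,225),interpolation=2)
cv2.imwrite('pics/p12.png',np.hstack([np.vstack([A,B]),np.vstack([C,C2])]))
E
```

```text
tcp_pos: [0.457, -0.2963, 0.0474]
contact_force: [0.3, -0.4, 0.1]
width: 0.0577
tcp_pos: [0.457, -0.296, 0.0473]
contact_force: [0.3, -0.6, -1.0]
width: 0.0857
tcp_pos: [0.4569, -0.2959, 0.1998]
contact_force: [0.8, -0.7, 0.7]
width: 0.0851
```

View pics/p12.png

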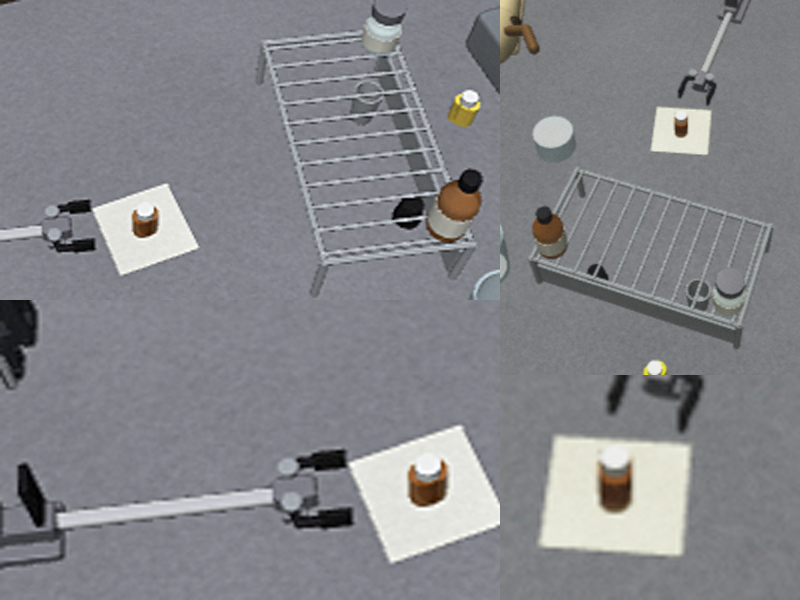

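The jar stands upright in the middle of the card (scene pixel about 322, 252). The reacher stands behind it on its sole with the jaws clear, and the beaker, stopper and rack have not moved.

```bash
python3 -c "
from plant import r
print(r.finish_job())"
```

```text
the job is handed in; nothing more can be done
None
```

The small brown glass specimen jar now stands upright near the middle of the card, and I handed the job in at about 25 s of the 72 s allowed.

- **What I did:** I picked up the reacher by grip and trigger and went in under the rack. I squeezed in small steps with the gripper force capped at 20 N until the jaws held the jar. Then I lifted it about 4 mm, drew it out, lowered it onto the card and reopened the jaws. I backed the reacher off 68 mm, stood it on its sole and raised the open gripper clear.
- **Last checks:**
  - The final pictures show the jar upright and wholly on the card, with the jaws clear of it.
  - The beaker, stopper, dishes and rack items look unmoved. The wash bottle was outside my final crops.
  - After release, the wrist force was within about 1 N of zero.
- **Disagreements and limits:**
  - My first trigger stall, at 38 mm opening, was the reacher rubbing on the bench, not the jar. I lifted slightly and the true contact came at about 36 mm, 10 mm of trigger.
  - Jaw force was not measured. From the widths I estimate 2 to 5 N per jaw, below the 7 N limit.

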